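# Close the membrane cell, pin it and hold it shut on its seal

## Task

Swing the white upper half of the hinged membrane test cell down onto its seal, take the red-handled locating pin from the grey parts block and push it down through the holes in the two front lugs until the underside of its handle sits on the upper lug. Then keep pressing down firmly on the pin, with about 15 N, so that the cell stays squeezed shut while I do up the side bolts: finish still holding and pressing, do not let go. Leave the black knob bolt, the flask and the bottle alone.

Things in the scene. Friction and masses are not known exactly. Their poses are not given: they have to be found in the camera images.
- filter_cell: Hinged membrane test cell, bolted down. Origin: centre of its underside on the bench; x axis from the front lug to the hinge, z up. Plate 200 x 130 x 8; grey lower half 120 x 110, top at 40, with black seal and white membrane. Aluminium front lug 40 x 40, top at 40, hole at x = -75. At each side a black-knobbed swing bolt lies out to 120 from the middle, up to 34 high. Hinge ears 58 high.
- cell_hole (a point): Mouth of the hole in the lower front lug, on its top face, 40 above the bench; hole 12 mm in diameter, free below for 32 mm; axes as the cell's.
- cell_hinge (a point): Middle of the hinge axis (along the cell's y axis), 50 above the bench, 150 mm behind the hole along the cell's x. The upper half swings about it.
- cell_lid (a joint): Opening angle (rad) of the upper half: 0 fully shut and flat, 1.57 upright; starts 0.85 to 1.5. The stiff hinge stays where it is left (2 to 5 N near the lug moves it). Below 0.03 the sprung seal pushes back: resting on it, it reads 0.018 to 0.03; pressing straight down at the lug hole, 7 N gives about 0.01 and 13 N or more about 0; let go, it rises again to 0.018 or more.
- lid_hole (a point): Mouth of the hole in the upper lug, on its outer (top) face, 150 from the hinge axis; aluminium lug 40 x 40 x 16 at the front of the white upper half, hole 12.5 mm in diameter right through, chamfered. When shut this face is 58 above the bench and the hole exactly above cell_hole. z axis: outward normal of the outer face; x axis points to the hinge.
- lid_face (a point): Point on the outer face of the white upper half, mid width, 125 from the hinge axis, 5 short of the lug: a clear place to push it down. The half is a plate 117 long, 110 wide, 16 thick, 0.32 kg, the hinge axis in its mid plane (outer face 8 off the axis); a steel inlet fitting 30 high stands on it 35 from the axis. Axes as lid_hole.
- parts_block: Grey plastic block, fixed, 120 x 50 x 50 (x, y, z), origin at the centre of its underside; two vertical through holes of 12 mm in its top, 32 mm either side of the centre along its x. One holds the locating pin, the other the knob bolt (either way round).
- pin_grip (a point): Centre of the red cylindrical handle of the locating pin: handle 24 mm in diameter, 50 tall, its flat underside 25 below this point; at the start that underside rests on the parts block's top, 50 above the bench. z axis along the pin, up. Pin 70 g.
- pin_tip (a point): Lower end of the pin's steel shank, 71 below pin_grip. Shank 10 mm in diameter, 46 long below the handle, tapering over its last 6 mm to 5 mm.
- locating_pin: The whole locating pin; its origin is the tip of the shank, z axis up along the pin.
- knob_bolt: Black knob bolt standing in the other hole of the parts block: knob 36 mm in diameter, top 78 above the bench; origin at the foot of its shank. Leave alone.
- flask: Empty glass conical flask, 85 mm in diameter, 138 high, origin at the centre of its underside. Leave alone.
- bottle: Pale pink reagent bottle with a blue cap, 68 mm in diameter, 150 high, origin at the centre of its underside. Leave alone.
Not all that is in view belongs to the job. There is more than one size of the filter_cell; the job needs the largest.

How it is judged:
By the outcome, as a careful person would: the job done as asked, in the order asked, and still so for the second after the job is handed in, while the arm keeps its last pose, push and grip.
It also fails if it takes over 72 s, if anything falls off the work surface, if the arm or the gripper's body presses on something with over 40 N, if the wrist force passes 120 N, or if a joint passes its speed limit or range.

## Robot

A 7-joint arm with a two-finger parallel gripper is mounted at the origin on the work surface. World frame = base frame: x ahead of the robot, y to its left, z up, the work surface at z = 0. Lengths are in m, angles in rad, forces in N, time in s.
With the tool pointing down it reaches from about 0.425 to 0.825 m from the base axis. Payload 3.6 kg.
Tool frame: the origin (TCP) lies at the very end of the fingers, on their centre line; the grasp point (between the pads) lies 19 mm behind it; z points along the fingers, y is the direction in which the jaws open and shut (so a half turn about z gives the same grasp; the last joint's range is limited). The gripper opens to 85 mm and grips with 20 to 120 N. Pads are 22 mm wide; open, the fingers measure 114 mm over their backs; the gripper's body (76 mm by 85 mm) begins 54 mm behind the grasp point. The pads swing forward as they close: fully open they stand 13 mm farther back than shut.
Start: joints at [1.304, 0.615, -0.013, 1.423, 0.008, 1.103, -0.04], TCP at [0.154, -0.631, 0.231] pointing down, gripper open.
Joint ranges: [-3.12, 3.12], [-0.3, 2.06], [-1.34, 1.32], [0.26, 2.42], [-1.36, 4.5], [0.01, 1.98], [-2.84, 2.84]. Speed limits (rad/s): [2.79, 2.79, 3.14, 3.14, 3.14, 3.14, 3.14].

## Interface

Orientations are given as [roll, pitch, yaw] about the fixed x, y, z axes, in that order (R = Rz(yaw) Ry(pitch) Rx(roll)).
In Python, from rig import monitor, camera, calibration, workorder gives the robot as it stands. The module is installed in compiled form; this text tells all that it offers.
- The arm moves only by the shell command python3 -m inch 'ROWS' [OPENING] [FORCE]. ROWS is JSON, a list of rows, each a list of 6 numbers: the shift along the tool's x, y, z each as a share of 0.08 m, from -1 to 1, then the turn, a rotation vector about the tool's x, y, z each as a share of 180 degrees, from -1 to 1. In form: [[x, y, z, wx, wy, wz], ...]. A call has 1 to 20 rows; each row is the pose to reach, as a shift and turn from the pose commanded when the call began, along the tool's axes at that moment, turning the shorter way round; what a row does not reach only later rows make up. A row lasts 1/10 s, in which the tool goes at most 50 mm and 8.59 degrees, less where a joint would pass 70% of its speed; a pose out of reach is approached as far as the arm can. A call with a number of a shift or a turn outside -1 to 1 is refused whole. A call with a gripper value outside its range is refused whole. OPENING is the opening, from -1 (shut) to 1 (fully open), so that 0 is half open, set as the call begins (- or left out, the last holds). The fingers move at their own pace and stop on an object; FORCE is the grip in N (left out, the last holds). Time passes only in rows, so rows that repeat a pose let the fingers close. It gives the time, the measured TCP pose, the force and the opening at its end, in the units of the state.
- monitor.get_state(): the state, without advancing time (a new reading comes with each control period).
- camera(name): name is "side" or "top"; returns the picture (480x640x3 uint8, blue, green, red); there is no depth.
- calibration(name): a dict with "camera_matrix" (3x3 intrinsics, pixels), "rvec" (rotation vector, rad) and "tvec" (3), from world to camera coordinates, as OpenCV has them. Camera axes: x right, y down, z forward; pixel columns grow to the right and rows downward; lengths in m; the calibration is good to about 2 mm. A picture is of the moment at which its call begins. calibration takes no time and is no camera call.
- workorder.finish_job(): hands the job in, once; it reports no verdict.
The state is a dict: "time_s": time; "joint_pos": joint angles; "qvel": joint speeds; "joint_torque": joint torques, N m; "tool_pos": TCP position; "ee_rot": TCP orientation; "wrist_force": force on the tool from outside, world axes, zero at the start; "ft_torque": the same for the moment, N m; "finger_gap": finger opening in m.
Only numpy, scipy, OpenCV 4.12 (cv2) and the standard library are available. Lean on these libraries where they do the work, as an engineer would, in place of code of your own. Each camera call takes 0.05 s, during which the arm holds its last target. There are 200 camera calls.

## Working session

There is one attempt and no reset: what is moved stays moved. The work goes in short steps, Python scripts to look and compute and a shell command to move; the robot and the scene stay as the last step left them, time stands still between calls to the robot, and variables do not carry over. Pictures are saved under pics/ and viewed, about 8 in all and at most 12, crops included, and the job is handed in when it is done.

```bash
mkdir -p pics; cat > h.py <<'E'
import numpy as np,cv2
from rig import monitor,camera,calibration,workorder
def cal(n):
    c=calibration(n);return np.array(c["camera_matrix"],float),np.array(c["rvec"],float).reshape(3,1),np.array(c["tvec"],float).reshape(3,1)
def proj(n,P):
    K,r,t=cal(n);return cv2.projectPoints(np.array(P,float).reshape(-1,1,3),r,t,K,None)[0].reshape(-1,2)
def ray(n,uv):
    K,r,t=cal(n);R=cv2.Rodrigues(r)[0];d=R.T@np.linalg.inv(K)@np.array([uv[0],uv[1],1.]);return (-R.T@t).ravel(),d
def onz(n,uv,z):
    o,d=ray(n,uv);return o+d*(z-o[2])/d[2]
def tri(uv1,uv2):
    o1,d1=ray("top",uv1);o2,d2=ray("side",uv2)
    s=np.linalg.lstsq(np.c_[d1,-d2],o2-o1,rcond=None)[0];a=o1+s[0]*d1;b=o2+s[1]*d2
    return (a+b)/2,np.linalg.norm(a-b)
E
python3 - <<'E'
from h import *
s=monitor.get_state();print({k:np.round(v,3).tolist() for k,v in s.items()})
for n in("top","side"):
    cv2.imwrite(f"pics/{n}0.png",camera(n));o,d=ray(n,(320,240));print(n,o,d)
E
```

```text
{'time_s': 0.0, 'joint_pos': [1.305, 0.616, -0.013, 1.425, 0.008, 1.103, -0.04], 'qvel': [-0.001, 0.001, -0.001, -0.0, 0.0, 0.001, 0.001], 'joint_torque': [0.0, -46.922, 0.259, -17.103, 0.01, 0.01, 0.0], 'tool_pos': [0.154, -0.631, 0.23], 'ee_rot': [-3.139, 0.0, 0.24], 'wrist_force': [0.135, 0.411, -0.796], 'ft_torque': [0.031, -0.042, -0.024], 'finger_gap': 0.086}
top [ 0.38700384 -0.01751175  1.65819019] [ 0.09915385  0.01152956 -0.99503092]
side [ 0.44448673 -1.01114648  0.90145759] [ 0.09066048  0.76461625 -0.63820886]
```

View pics/top0.png

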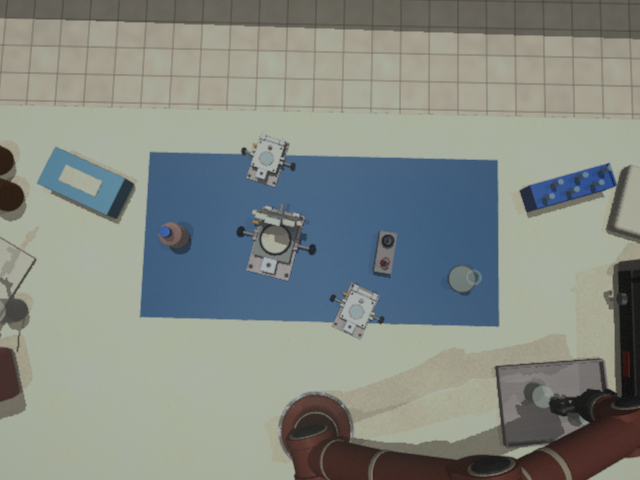

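View pics/side0.png

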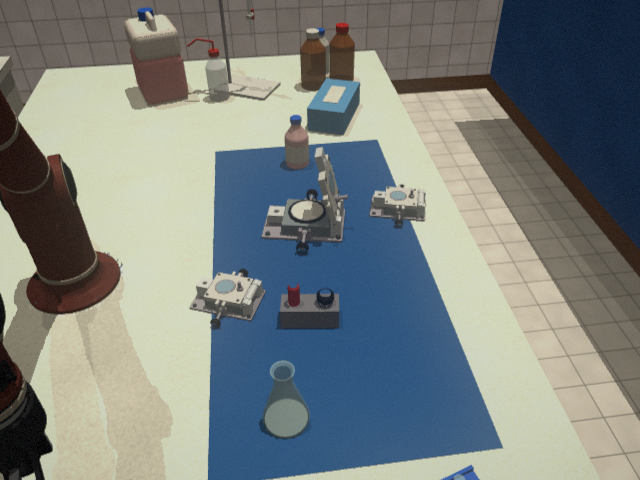

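Three cells are visible in the top picture: (268,158), (276,243) and (356,308). The middle one is the largest and the only open one, so it fits. The block is at (385,253), with the red pin at (384,264) and the black knob at (388,240). I'll confirm this in one enlarged composite.

```bash
python3 - <<'E'
from h import *
t=cv2.imread("pics/top0.png");s=cv2.imread("pics/side0.png")
def c(im,x,y,w,h,W,H):return cv2.resize(im[y:y+h,x:x+w],(W,H),interpolation=cv2.INTER_CUBIC)
a=c(t,230,190,100,100,400,400);b=c(s,255,145,100,100,400,400)
d=c(t,350,220,80,40+10,400,200)[:200];e=c(s,265,275,90,45+10,400,200)[:200]
d=c(t,360,225,50,50,200,200);d2=c(s,270,275,80,60,267,200)
low=np.zeros((200,800,3),np.uint8);low[:,:200]=d;low[:,400:667]=d2
cv2.imwrite("pics/crop1.png",np.vstack([np.hstack([a,b]),low]))
E
```

```text
(no output)
```

View pics/crop1.png

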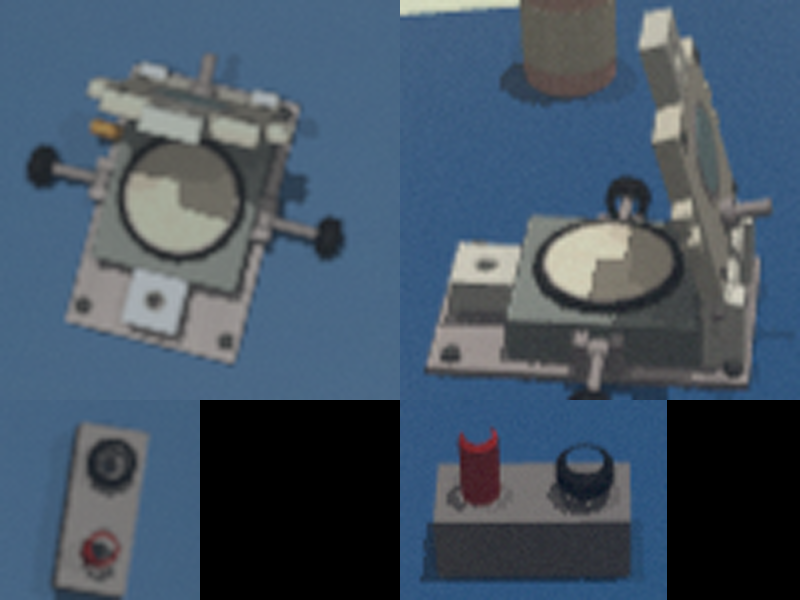

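```bash
python3 - <<'E'
from h import *
from scipy.optimize import least_squares
obs=[("top",(-.075,0,.04),(268.5,264.5)),("side",(-.075,0,.04),(276.2,210.8)),("top",(0,0,.041),(274.8,239)),("side",(0,0,.041),(306.7,209.8)),
("top",(-.1,.065,.008),(246.5,270)),("top",(-.1,-.065,.008),(288.7,280.5)),("side",(-.1,-.065,.008),(261.8,237.5)),("side",(.1,-.065,.008),(342,241))]
def W(p,P):
    c,s=np.cos(p[2]),np.sin(p[2]);return [p[0]+c*P[0]-s*P[1],p[1]+s*P[0]+c*P[1],P[2]]
f=lambda p:np.concatenate([proj(n,W(p,P))[0]-uv for n,P,uv in obs])
r=least_squares(f,[.6,.1,-.2],loss='soft_l1');p=r.x;print(p,np.round(f(p).reshape(-1,2),1).tolist())
print("hole",W(p,(-.075,0,.04)))
for a in np.arange(.9,1.55,.1):
    # lid tip outer corners (x_l=170 from hinge, y=+-.02)
    q=[]
    for L,o,y in((.17,-.008,-.02),(.17,.008,-.02),(.15,-.008,0)):
        x=.075-L*np.cos(a)+o*np.sin(a);z=.05+L*np.sin(a)+o*np.cos(a);q.append(W(p,(x,y,z)))
    print(round(a,2),*[np.round(proj(n,q),0).tolist() for n in("top","side")],np.round(q[2],3))
print("pin", tri((384.8,261.8),(294,286.5)), onz("top",(384.8,261.8),.1),onz("side",(294,304),.05))
print("block",[onz("top",(360+x/4,225+(y-400)/4),.05) for x,y in((78,424),(148,432),(124,596),(55,584))])
print("knob",onz("top",(360+111/4,225+65/4),.078))
print("bottle",onz("side",(297,160),0),"flask",onz("side",(287,420),0))
E
```

```text
[ 0.54398463  0.13299483 -0.22127339] [[-0.1, 0.7], [-0.6, 0.4], [0.1, 1.3], [-1.5, 2.4], [-0.3, -1.4], [-0.1, -1.2], [0.5, -0.6], [1.3, -0.1]]
hole [np.float64(0.4708132206504633), np.float64(0.14945523920667242), 0.04]
0.9 [[274.0, 250.0], [275.0, 245.0], [269.0, 245.0]] [[287.0, 169.0], [292.0, 166.0], [293.0, 171.0]] [0.52  0.138 0.163]
1.0 [[275.0, 245.0], [276.0, 240.0], [269.0, 240.0]] [[292.0, 166.0], [298.0, 163.0], [298.0, 168.0]] [0.532 0.136 0.172]
1.1 [[276.0, 240.0], [277.0, 234.0], [270.0, 235.0]] [[298.0, 163.0], [304.0, 160.0], [303.0, 165.0]] [0.544 0.133 0.18 ]
1.2 [[277.0, 234.0], [278.0, 228.0], [271.0, 230.0]] [[305.0, 160.0], [311.0, 158.0], [309.0, 163.0]] [0.557 0.13  0.187]
1.3 [[279.0, 228.0], [280.0, 222.0], [272.0, 225.0]] [[312.0, 158.0], [318.0, 157.0], [315.0, 161.0]] [0.57  0.127 0.192]
1.4 [[280.0, 221.0], [281.0, 215.0], [274.0, 219.0]] [[319.0, 157.0], [326.0, 156.0], [321.0, 160.0]] [0.585 0.124 0.196]
1.5 [[282.0, 215.0], [283.0, 209.0], [275.0, 214.0]] [[326.0, 156.0], [333.0, 156.0], [327.0, 159.0]] [0.599 0.121 0.199]
pin (array([ 0.48724996, -0.18296228,  0.09501671]), np.float64(0.0026505703936567523)) [ 0.48560671 -0.18243614  0.1       ] [ 0.48626752 -0.18775952  0.05      ]
block [array([ 0.57796354, -0.17108123,  0.05      ]), array([ 0.57340719, -0.22193999,  0.05      ]), array([ 0.45404382, -0.20607055,  0.05      ]), array([ 0.46138579, -0.15626831,  0.05      ])]
knob [ 0.54582889 -0.19233563  0.078     ]
bottle [0.55245607 0.44781161 0.        ] flask [ 0.44967389 -0.42319395  0.        ]
```

The crop confirms it: the large open cell has its lug hole at top (268.5,264.5) and side (276,211), and its lid stands near 1.4 rad. The red pin in the block is at top (385,262). I'll align yaw with the cell, shut the fingers and travel high round behind the lid.

```bash
python3 -m inch '[[0,0,-1,0,0,0.147],[0,0,-1,0,0,0.147],[0,0,-1,0,0,0.147],[0,0,-1,0,0,0.147]]' -1 40
python3 -m inch '[[0.37,-0.95,0,0,0,0],[0.37,-0.95,0,0,0,0]]'
python3 -m inch '[[0.37,-0.95,0,0,0,0],[0.37,-0.95,0,0,0,0]]'
```

```text
time_s: 0.5
tool_pos: [0.1546, -0.6314, 0.3119]
ee_rot: [3.141, -0.0, -0.222]
wrist_force: [-0.1, 0.4, -0.7]
finger_gap: 0.0282
time_s: 0.7
tool_pos: [0.2014, -0.561, 0.3092]
ee_rot: [-3.136, 0.001, -0.218]
wrist_force: [1.4, 0.1, 1.3]
finger_gap: 0.0003
time_s: 0.9
tool_pos: [0.2478, -0.4922, 0.3098]
ee_rot: [-3.137, 0.001, -0.215]
wrist_force: [0.3, -0.3, 0.4]
finger_gap: -0.0
```

```bash
m='python3 -m inch'
python3 -m inch '[[0.37,-0.95,0,0,0,0],[0.37,-0.95,0,0,0,0]]' | sed -n 2p
python3 -m inch '[[0.37,-0.95,0,0,0,0],[0.37,-0.95,0,0,0,0]]' | sed -n 2p
python3 -m inch '[[0.37,-0.95,0,0,0,0],[0.37,-0.95,0,0,0,0]]' | sed -n 2p
python3 -m inch '[[0.37,-0.95,0,0,0,0],[0.37,-0.95,0,0,0,0]]' | sed -n 2p
python3 -m inch '[[0.37,-0.95,0,0,0,0],[0.37,-0.95,0,0,0,0]]' | sed -n 2p
python3 -m inch '[[0.37,-0.95,0,0,0,0],[0.37,-0.95,0,0,0,0]]'
python3 -c "
from h import *
cv2.imwrite('pics/s1.png',camera('side'));cv2.imwrite('pics/t1.png',camera('top'))"
```

```text
tool_pos: [0.2931, -0.4245, 0.31]
tool_pos: [0.3383, -0.3568, 0.31]
tool_pos: [0.3837, -0.2892, 0.3101]
tool_pos: [0.429, -0.2217, 0.3101]
tool_pos: [0.4745, -0.154, 0.3101]
time_s: 2.1
tool_pos: [0.5199, -0.0864, 0.3099]
ee_rot: [-3.14, 0.003, -0.215]
wrist_force: [0.3, -1.1, 0.1]
finger_gap: -0.0001
```

```bash
python3 -m inch '[[0.38,-0.91,0,0,0,0],[0.38,-0.91,0,0,0,0]]' | sed -n 2p
python3 -m inch '[[0.38,-0.91,0,0,0,0],[0.38,-0.91,0,0,0,0]]' | sed -n 2p
python3 -m inch '[[0.38,-0.91,0,0,0,0],[0.38,-0.91,0,0,0,0]]' | sed -n 2p
python3 -m inch '[[0,0,1,0,0,0],[0,0,1,0,0,0]]' | sed -n 2p
python3 -m inch '[[0,0,0.75,0,0,0],[0,0,0.75,0,0,0],[0,0,0.75,0,0,0]]'
python3 - <<'E'
from h import *
s=camera('side');t=camera('top')
c=lambda im,x,y:cv2.resize(im[y:y+130,x:x+100],(400,520),interpolation=cv2.INTER_CUBIC)
cv2.imwrite('pics/c2.png',np.hstack([c(t,230,170),c(s,255,115)]))
E
```

```text
tool_pos: [0.5651, -0.0243, 0.31]
tool_pos: [0.611, 0.0411, 0.3097]
tool_pos: [0.6565, 0.1053, 0.3093]
tool_pos: [0.6547, 0.1026, 0.2271]
time_s: 3.3
tool_pos: [0.6545, 0.1013, 0.1688]
ee_rot: [3.139, 0.006, -0.221]
wrist_force: [-1.1, -0.1, 0.3]
finger_gap: -0.0001
```

View pics/c2.png

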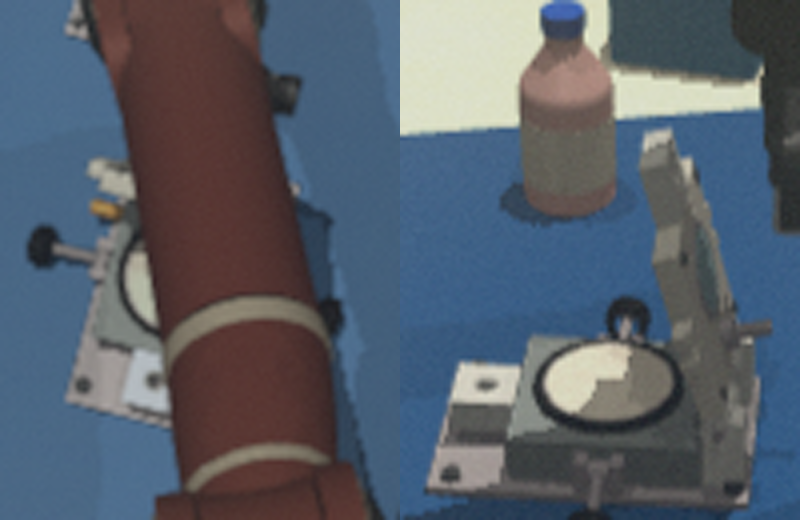

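The picture shows the shut fingers at side (352,170), clear behind the lid; the lug tip is at about (316,150). Next I pull the lid forward along its arc.

```bash
python3 -m inch '[[-0.15,-0.08,-0.04,0,0,0],[-0.30,-0.08,-0.08,0,0,0],[-0.42,-0.08,-0.11,0,0,0],[-0.54,-0.08,-0.11,0,0,0],[-0.65,-0.08,-0.1,0,0,0],[-0.76,-0.08,-0.08,0,0,0],[-0.86,-0.08,-0.06,0,0,0],[-0.97,-0.08,-0.03,0,0,0]]'
python3 -c "
from h import *
cv2.imwrite('pics/s3.png',camera('side')[90:270,220:400])"
```

```text
time_s: 4.2
tool_pos: [0.5823, 0.1259, 0.1738]
ee_rot: [-3.141, -0.002, -0.222]
wrist_force: [1.9, -0.4, 0.8]
finger_gap: 0.0002
```

```bash
python3 -m inch '[[-0.18,0,0.09,0,0,0],[-0.32,0,0.18,0,0,0],[-0.45,0,0.28,0,0,0],[-0.57,0,0.39,0,0,0],[-0.67,0,0.51,0,0,0],[-0.77,0,0.65,0,0,0],[-0.85,0,0.79,0,0,0],[-0.91,0,0.94,0,0,0],[-0.91,0,0.94,0,0,0]]'
python3 -c "
from h import *
cv2.imwrite('pics/s4.png',cv2.resize(camera('side')[110:260,220:420],(800,600),interpolation=2))"
```

```text
time_s: 5.15
tool_pos: [0.5081, 0.1417, 0.0968]
ee_rot: [3.139, 0.006, -0.221]
wrist_force: [-0.3, -0.3, 0.7]
finger_gap: 0.0002
```

View pics/s4.png

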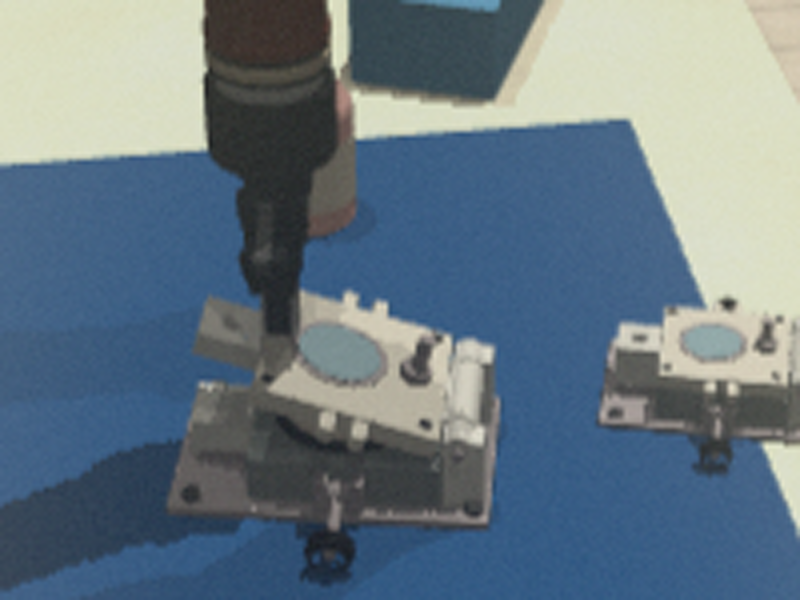

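The lid is following, now at about 0.3 rad, with the fingertip on it at crop (280,335). I'll press it on down.

```bash
python3 -m inch '[[-0.03,0,0.12,0,0,0],[-0.06,0,0.24,0,0,0],[-0.08,0,0.34,0,0,0],[-0.1,0,0.41,0,0,0],[-0.1,0,0.45,0,0,0],[-0.1,0,0.475,0,0,0],[-0.1,0,0.475,0,0,0],[-0.1,0,0.475,0,0,0]]'
```

```text
time_s: 6.0
tool_pos: [0.503, 0.1436, 0.0606]
ee_rot: [3.142, 0.0, -0.222]
wrist_force: [-0.0, 0.2, 0.2]
finger_gap: 0.0002
```

```bash
python3 -m inch '[[0,0,0.02,0,0,0],[0,0,0.04,0,0,0],[0,0,0.05,0,0,0],[0,0,0.05,0,0,0],[0,0,0.05,0,0,0]]'
```

```text
time_s: 6.5
tool_pos: [0.503, 0.1437, 0.0581]
ee_rot: [3.142, -0.0, -0.222]
wrist_force: [-3.5, -0.4, 12.0]
finger_gap: 0.0001
```

The lid is shut at 12 N with the tip at 58 mm. I'll rise and travel towards the pin, then look on the way.

```bash
python3 -m inch '[[0,0,-0.5,0,0,0],[0,0,-1,0,0,0],[0,0,-1,0,0,0]]' | sed -n 2p
python3 -m inch '[[0.14,0.81,-0.6,0,0,0],[0.14,0.81,-0.8,0,0,0]]' 1 | sed -n 2p
python3 -m inch '[[0.14,0.81,-0.2,0,0,0],[0.14,0.81,-0.2,0,0,0]]' | sed -n 2p
python3 -m inch '[[0.14,0.4,0,0,0,0],[0.14,0.4,0,0,0,0]]'
python3 - <<'E'
from h import *
s=camera('side');t=camera('top');cv2.imwrite('pics/ts.png',t);cv2.imwrite('pics/ss.png',s)
c=lambda im,x,y,w,h,k:cv2.resize(im[y:y+h,x:x+w],None,fx=k,fy=k,interpolation=2)
o=np.zeros((600,800,3),np.uint8)
o[:300,:400]=c(s,250,180,80,60,5);o[:300,400:]=c(t,235,230,80,60,5)
o[300:,:400]=c(s,270,275,80,60,5);o[300:,400:]=c(t,350,222,80,60,5)
cv2.imwrite('pics/c5.png',o)
E
```

```text
tool_pos: [0.5072, 0.1448, 0.1415]
tool_pos: [0.4986, 0.0756, 0.1997]
tool_pos: [0.4971, 0.0065, 0.2178]
time_s: 7.4
tool_pos: [0.5005, -0.0276, 0.2161]
ee_rot: [3.138, -0.001, -0.231]
wrist_force: [-0.3, -0.8, 0.4]
finger_gap: 0.0849
```

View pics/c5.png

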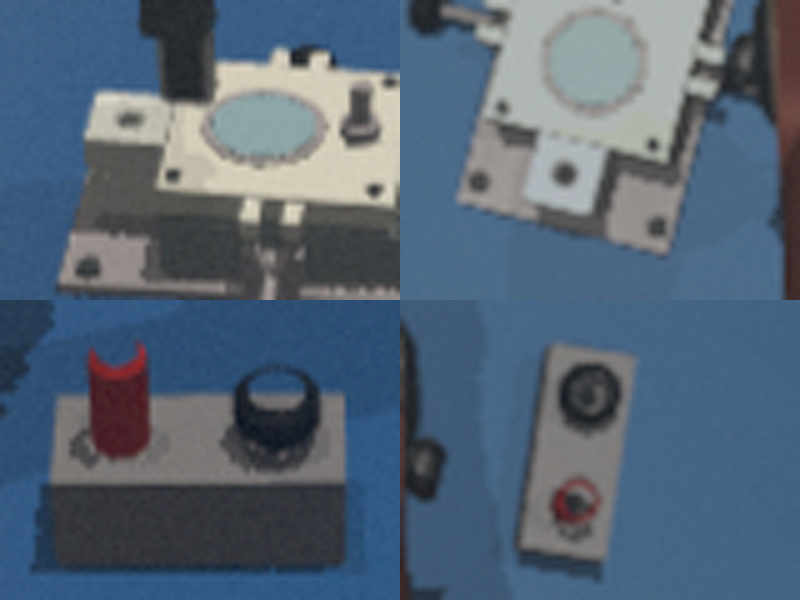

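```bash
python3 - <<'E'
from h import *
k=.4
print("hole",tri((268-k,264.6-k),(276-k,203.6-k)),onz("top",(268-k,264.6-k),.061),onz("side",(276-k,203.6-k),.061))
print("pin",tri((385.4-k,262.2-k),(293.6-k,287-k)),onz("top",(385.4-k,262.2-k),.1),onz("side",(293.6-k,287-k),.1),onz("side",(293.6-k,303-k),.05))
# block centre from corners, top face z=.05 (top view and side view)
print([np.mean([onz("top",(350+(x-400)/5-k,222+(y-300)/5-k),.05) for x,y in q],0) for q in [((547,345),(636,356),(607,558),(517,546))]])
print([onz("side",(270+x/5-k,275+(y-300)/5-k),.05) for x,y in((58,395),(344,395),(345,485),(50,485))])
E
```

```text
hole (array([0.47234472, 0.14930875, 0.06457153]), np.float64(0.00017533896901207396)) [0.472448   0.14968074 0.061     ] [0.47255167 0.15426926 0.061     ]
pin (array([ 0.48641863, -0.18347064,  0.09551078]), np.float64(0.0010245706847227393)) [ 0.48562122 -0.18299529  0.1       ] [ 0.48669515 -0.1880436   0.1       ] [ 0.48500609 -0.18355927  0.05      ]
[array([ 0.51783159, -0.18777589,  0.05      ])]
[array([ 0.46251002, -0.15399226,  0.05      ]), array([ 0.58112543, -0.17092936,  0.05      ]), array([ 0.57371749, -0.22168963,  0.05      ]), array([ 0.45540213, -0.2048236 ,  0.05      ])]
```

The lid is shut. The lid hole is at (0.472, 0.150) and the pin at (0.486,-0.1845). I move over the pin.

```bash
python3 -m inch '[[0.127,0.98,0,0,0,0],[0.127,0.98,0,0,0,0]]' | sed -n 2p
python3 -m inch '[[0.127,0.98,0,0,0,0],[0.127,0.98,0,0,0,0],[0.127,0.98,0,0,0,0],[0.127,0.98,0,0,0,0]]'
```

```text
tool_pos: [0.4929, -0.1007, 0.216]
time_s: 8.1
tool_pos: [0.4859, -0.1775, 0.216]
ee_rot: [-3.14, 0.001, -0.221]
wrist_force: [-0.2, 0.9, 0.1]
finger_gap: 0.0852
```

```bash
python3 -m inch '[[0.02,0.085,0.5,0,0,0],[0.02,0.085,0.98,0,0,0],[0.02,0.085,0.98,0,0,0]]' | sed -n 2p
python3 -m inch '[[0,0,0.4,0,0,0],[0,0,0.7,0,0,0],[0,0,0.98,0,0,0],[0,0,0.98,0,0,0],[0,0,0.98,0,0,0]]'
```

```text
tool_pos: [0.4827, -0.1817, 0.1339]
time_s: 8.9
tool_pos: [0.4871, -0.1846, 0.061]
ee_rot: [-3.141, -0.002, -0.22]
wrist_force: [0.6, -0.5, 1.0]
finger_gap: 0.0857
```

```bash
python3 -m inch '[[0,0,0,0,0,0],[0,0,0,0,0,0],[0,0,0,0,0,0],[0,0,0,0,0,0],[0,0,0,0,0,0],[0,0,0,0,0,0],[0,0,0,0,0,0],[0,0,0,0,0,0],[0,0,0,0,0,0],[0,0,0,0,0,0]]' -1 100
```

```text
time_s: 9.9
tool_pos: [0.4861, -0.1859, 0.0605]
ee_rot: [3.142, -0.001, -0.222]
wrist_force: [-0.8, -0.3, 5.1]
finger_gap: 0.0221
```

Gripped, with a gap of 22 mm. Lift and carry to the cell.

```bash
python3 -m inch '[[0,0,-0.2,0,0,0],[0,0,-0.6,0,0,0],[0,0,-1,0,0,0],[0,0,-1,0,0,0]]' | sed -n 2,5p
python3 -m inch '[[-0.22,-0.81,-0.4,0,0,0],[-0.22,-0.81,-0.4,0,0,0]]' | sed -n 2p
python3 -m inch '[[-0.22,-0.81,0,0,0,0],[-0.22,-0.81,0,0,0,0]]' | sed -n 2p
python3 -m inch '[[-0.22,-0.81,0,0,0,0],[-0.22,-0.81,0,0,0,0]]' | sed -n 2p
python3 -m inch '[[-0.22,-0.81,0,0,0,0],[-0.22,-0.81,0,0,0,0]]' | sed -n 2p
python3 -m inch '[[-0.1,-0.4,0,0,0,0],[-0.22,-0.81,0,0,0,0],[-0.22,-0.81,0,0,0,0],[-0.22,-0.81,0,0,0,0],[-0.22,-0.81,0,0,0,0]]'
python3 - <<'E'
from h import *
s=camera('side');t=camera('top');cv2.imwrite('pics/t6.png',t);cv2.imwrite('pics/s6.png',s)
c=lambda im,x,y,w,h,k:cv2.resize(im[y:y+h,x:x+w],None,fx=k,fy=k,interpolation=2)
cv2.imwrite('pics/c6.png',np.hstack([c(s,240,150,66,100,6),c(t,235,210,66,100,6)]))
E
```

```text
tool_pos: [0.4885, -0.1867, 0.1435]
ee_rot: [3.141, -0.009, -0.222]
wrist_force: [1.4, 0.0, -1.0]
finger_gap: 0.0221
tool_pos: [0.4825, -0.1157, 0.1719]
tool_pos: [0.479, -0.0461, 0.1713]
tool_pos: [0.4758, 0.0209, 0.1708]
tool_pos: [0.4728, 0.088, 0.1709]
time_s: 11.6
tool_pos: [0.4709, 0.1481, 0.171]
ee_rot: [3.14, 0.001, -0.224]
wrist_force: [-0.1, -0.6, -1.2]
finger_gap: 0.022
```

View pics/c6.png

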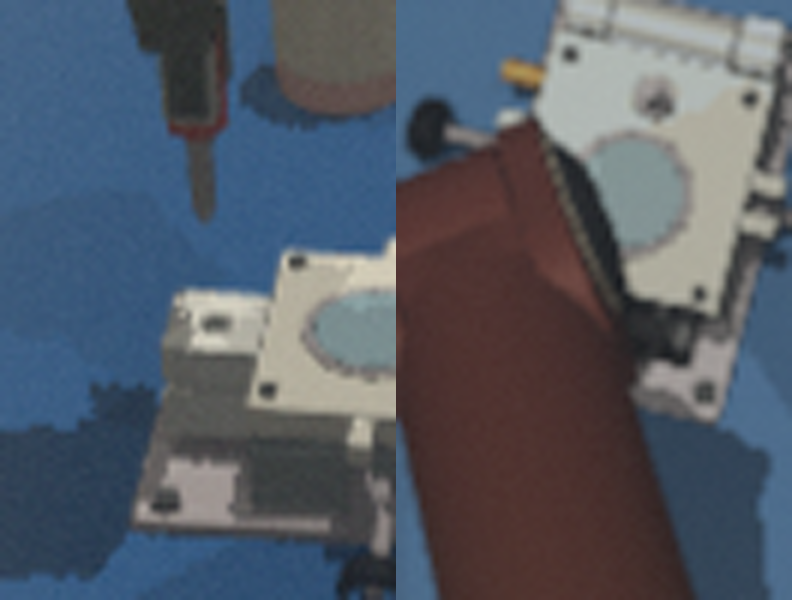

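```bash
python3 - <<'E'
from h import *
k=.4;T=np.array([.4709,.1481,.1710])
for z in(-.0105,-.0565):print(proj("side",T+[0,0,z]))
print("obs handle bottom",(240+198/6-k,150+130/6-k),"tip",(240+205/6-k,150+216/6-k),"hole obs",(240+216/6-k,150+323/6-k))
h=np.array([.4722,.150,.061]);print("hole proj",proj("side",h),"dx/dmm",(proj("side",h+[.01,0,0])-proj("side",h)),(proj("side",h+[0,.01,0])-proj("side",h)),proj("side",h+[0,0,.01])-proj("side",h))
E
```

```text
[[272.50775519 170.82611822]]
[[273.73832116 186.87104316]]
obs handle bottom (272.6, 171.26666666666665) tip (273.7666666666667, 185.6) hole obs (275.6, 203.43333333333334)
hole proj [[275.57611995 204.21087401]] dx/dmm [[ 4.01243346 -0.33811527]] [[-0.27322752 -2.33290266]] [[-0.24821182 -3.26608621]]
```

The tip is on the tool axis as expected, at side (273.8,185.6) with the hole at (275.6,203.4). That leaves about 1–2 mm to correct before descending.

```bash
python3 -m inch '[[0.012,-0.023,0.15,0,0,0],[0.012,-0.023,0.3,0,0,0],[0.012,-0.023,0.45,0,0,0],[0.012,-0.023,0.52,0,0,0],[0.012,-0.023,0.52,0,0,0],[0.012,-0.023,0.52,0,0,0],[0.012,-0.023,0.52,0,0,0]]'
```

```text
time_s: 12.4
tool_pos: [0.473, 0.1513, 0.1306]
ee_rot: [-3.141, -0.001, -0.222]
wrist_force: [-0.1, -0.1, -1.2]
finger_gap: 0.0221
```

```bash
python3 -m inch '[[-0.005,0.022,0,0,0,0],[-0.005,0.022,0.06,0,0,0],[-0.005,0.022,0.1,0,0,0],[-0.005,0.022,0.14,0,0,0],[-0.005,0.022,0.18,0,0,0],[-0.005,0.022,0.22,0,0,0],[-0.005,0.022,0.22,0,0,0],[-0.005,0.022,0.22,0,0,0]]'
```

```text
time_s: 13.2
tool_pos: [0.4718, 0.1496, 0.1124]
ee_rot: [3.142, 0.0, -0.222]
wrist_force: [-0.3, 0.1, -1.3]
finger_gap: 0.0217
```

```bash
python3 -m inch '[[0,0,0.04,0,0,0],[0,0,0.08,0,0,0],[0,0,0.12,0,0,0],[0,0,0.16,0,0,0],[0,0,0.16,0,0,0]]'
python3 -m inch '[[0,0,0.04,0,0,0],[0,0,0.08,0,0,0],[0,0,0.12,0,0,0],[0,0,0.16,0,0,0],[0,0,0.16,0,0,0]]'
```

```text
time_s: 13.7
tool_pos: [0.4714, 0.1495, 0.0992]
ee_rot: [3.141, 0.001, -0.222]
wrist_force: [1.2, -0.6, -0.0]
finger_gap: 0.0216
time_s: 14.2
tool_pos: [0.4715, 0.1495, 0.0864]
ee_rot: [3.141, 0.001, -0.222]
wrist_force: [1.3, 0.4, -1.5]
finger_gap: 0.022
```

The tip is through both holes. Continue to seating.

```bash
python3 -m inch '[[0.005,0,0.04,0,0,0],[0.005,0,0.08,0,0,0],[0.005,0,0.12,0,0,0],[0.005,0,0.16,0,0,0],[0.005,0,0.18,0,0,0],[0.005,0,0.18,0,0,0]]'
python3 -m inch '[[0,0,0.02,0,0,0],[0,0,0.03,0,0,0],[0,0,0.03,0,0,0],[0,0,0.03,0,0,0]]'
```

```text
time_s: 14.8
tool_pos: [0.4721, 0.1495, 0.0724]
ee_rot: [3.142, 0.0, -0.222]
wrist_force: [-0.3, 0.1, -1.8]
finger_gap: 0.0218
time_s: 15.2
tool_pos: [0.4721, 0.1496, 0.0705]
ee_rot: [-3.141, -0.0, -0.222]
wrist_force: [-2.2, -0.6, 4.6]
finger_gap: 0.0217
```

Contact with the lug at about the expected height. Increase the press to about 15 N.

```bash
python3 -m inch '[[0,0,0.01,0,0,0],[0,0,0.02,0,0,0],[0,0,0.02,0,0,0],[0,0,0.02,0,0,0],[0,0,0.02,0,0,0]]'
```

```text
time_s: 15.7
tool_pos: [0.472, 0.1496, 0.069]
ee_rot: [-3.142, 0.0, -0.222]
wrist_force: [-2.5, -0.3, 6.8]
finger_gap: 0.0217
```

```bash
python3 -m inch '[[0,0,0.008,0,0,0],[0,0,0.015,0,0,0],[0,0,0.015,0,0,0],[0,0,0.015,0,0,0],[0,0,0.015,0,0,0]]'
```

```text
time_s: 16.2
tool_pos: [0.472, 0.1496, 0.0684]
ee_rot: [-3.141, -0.0, -0.222]
wrist_force: [-2.8, -1.8, 11.1]
finger_gap: 0.0217
```

```bash
python3 -m inch '[[0.003,0,0.006,0,0,0],[0.003,0,0.006,0,0,0],[0.003,0,0.006,0,0,0],[0.003,0,0.006,0,0,0],[0.003,0,0.006,0,0,0]]'
```

```text
time_s: 16.7
tool_pos: [0.472, 0.1496, 0.0683]
ee_rot: [-3.142, 0.0, -0.222]
wrist_force: [-3.9, -1.2, 15.8]
finger_gap: 0.0218
```

```bash
python3 -m inch '[[0,0,0,0,0,0],[0,0,0,0,0,0],[0,0,0,0,0,0],[0,0,0,0,0,0],[0,0,0,0,0,0],[0,0,0,0,0,0],[0,0,0,0,0,0],[0,0,0,0,0,0],[0,0,0,0,0,0],[0,0,0,0,0,0]]'
python3 - <<'E'
from h import *
s=camera('side')
cv2.imwrite('pics/c7.png',cv2.resize(s[150:250,240:360],(720,600),interpolation=2))
fz=[]
for _ in range(6):
    fz.append(monitor.get_state()["wrist_force"][2]);camera("side")
print(np.round(fz,1))
E
```

```text
time_s: 17.7
tool_pos: [0.472, 0.1496, 0.0683]
ee_rot: [-3.142, 0.0, -0.222]
wrist_force: [-3.7, -1.0, 15.0]
finger_gap: 0.022
[14.7 15.4 15.  15.7 14.8 15.8]
```

View pics/c7.png

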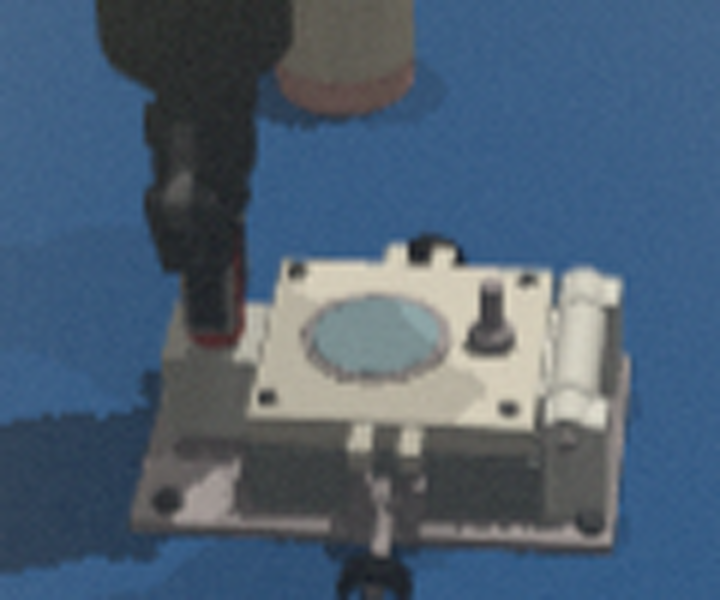

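The handle sits on the upper lug at crop (215,340), the lid is flat, and the force is steady at about 15 N. I'm handing in.

```bash
python3 -c "
from h import *
print(workorder.finish_job());print(np.round(monitor.get_state()['wrist_force'],1))"
```

```text
the job is handed in; nothing more can be done
None
the job is handed in; nothing more can be done
```

The cell is shut, the locating pin is fully seated through both front lugs, and the arm is still gripping and pressing down on it with about 15 N. I swung the largest cell's upper half onto its seal first, then took the red-handled pin from the block and pushed it down. I handed the job in at about 18 s.

- **Press force:** the wrist read 14.7 to 15.8 N downwards, steady over the last second or so. There was also about 4 N of sideways load. The grip was set to 100 N and did not slip.
- **Pin seated:** the tool height puts the underside of the handle at about 58 mm, which is the shut height of the upper lug. The last side picture shows the handle on the lug and the lid flat.
- **Left alone:** I did not touch the knob bolt, flask or bottle.
- **Not checked:** the lid angle was judged only from the tool height, the force and the picture. The wrist force was not read after the hand-in.

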